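# Show the stamp from the case to the inspection camera

## Task

Pick up the palette knife and lever up the lid of the wooden case with its blade through the notch in the front (the fingers stay off the lid while it is being raised), swing the lid right back so that it stays open, and lay the knife flat on the table again without dropping it. Then take the rubber stamp out of the case by its knob and hold it still in the air in front of the inspection camera's lens: rubber face square to the lens and centred on it, 10 cm from it, the stamp's long side parallel to the camera's long side. Finish while still holding it there, and do not disturb the ink bottle, tape roll or the eraser.

Things in the scene. Friction and masses are not known exactly. Their poses are not given: they have to be found in the camera images.
- stamp_case: fixed light-wood case, 120 (x) x 130 (y) x 75 mm high, walls 8 mm, floor 6 mm thick, with a medium-brown lid; origin at the centre of its underside on the table. Its -x side is the front (towards the robot, within about 0.2 rad), the lid's hinge lies along its far +x top edge
- case_notch (a point): pry notch in the front wall of the case, open at the top under the lid: 40 mm wide, 15 mm high. The point is the middle of the notch in the front face, 67.5 mm above the table (7.5 mm below the lid's underside). Blade goes in along the case's +x; at least 25 mm of free depth inside from the front face
- lid_hinge (a point): middle of the lid's hinge line, on the case's far top edge, 75 mm above the table and 120 mm behind the notch; the hinge line is parallel to the case's y axis
- case_lid (a joint): lid angle: 0 closed, grows as the front edge rises, about 1.57 upright, 1.95 stop (leaning back, stays open). The lid is a plain 122 x 130 x 5 mm board of 60 g, its underside passes through the hinge line; it falls shut before about 1.57 and falls back by itself beyond
- knife_grip (a point): grip point of the loose palette knife: dark wooden handle 86 mm long, 16 mm wide, 18 mm high, lying on the table; the point is 9 mm above the underside, 5 mm from the handle's middle towards the blade. x axis points along the knife to the blade tip, z up. Handle reaches from 48 mm behind to 38 mm ahead of the point; mass 60 g
- knife_tip (a point): tip of the knife's steel blade, 115 mm ahead of the grip point on the same axis and at the same height; blade 20 mm wide, 2.5 mm thick, straight, rounded tip
- stamp_mid (a point): wooden rubber stamp standing loose in the case: base 30 (x) x 46 (y, long side) x 16 mm high with the rubber face as its underside, above it the knob, 24 mm wide, up to 64 mm. The point is on its axis, half-way up: 32 mm above the rubber face; z axis points from the rubber face to the knob. Its long side is within about 0.3 rad of the case's y axis; mass about 50 g
- lens (a point): centre of the lens glass of the small inspection camera (grey head 38 x 62 mm in an aluminium fork on a dark base 84 x 90 mm, fixed to the table; lens about 80 mm above the table). The z axis is the line of sight, pointing out of the lens: up, and leaning 0.2 to 0.65 rad towards the robot (the camera's -x). y axis along the camera's long side (the tilt axis), level
- ink_bottle: bystander: dark blue ink bottle, black cap, 46 x 46 x 57 mm, origin at the centre of its underside
- tape_kraft: bystander: brown tape roll lying flat, 68 x 73 x 24 mm, origin at the centre of its underside
- eraser: bystander: white and blue eraser, 22 x 55 x 12 mm, origin at the centre of its underside
There are look-alikes about, which are no part of the job. Leave any green look-alike of the part that bears lens alone.

How it is judged:
On the way, in this order (a step that is already met when the one before it is completed fails the run):
1. the lid is raised more than 0.4 rad (and less than 1.4) with the knife bearing on it (value of joint case_lid between 0.4 and 1.4 rad and contact force between knife and case_lid above 0.05 N), for 0.05 s.
2. the lid stands open beyond upright (value of joint case_lid above 1.7 rad), for 0.1 s.
3. the stamp is lifted out of the case in the fingers (height (world z) of stamp_mid above 0.1 m and contact force between the fingers and stamp above 0.5 N), for 0.2 s.
At the end, for the whole second after the job is handed in: Stamp held still: rubber face towards the lens, 80 to 120 mm along its line of sight, centred within 20 mm each way, axis within 0.2 rad of it, long sides parallel within 0.25 rad; lid open over 1.6 rad; knife released, flat and still on the table (z of stamp_mid in the frame of lens between 0.112 and 0.152 m and x of stamp_mid in the frame of lens between -0.02 and 0.02 m and y of stamp_mid in the frame of lens between -0.02 and 0.02 m and angle between the z axis of stamp_mid and the z axis of lens, either way round below 0.2 rad and angle between stamp_mid's own z axis and vertical below 1.3 rad and angle between the y axis of stamp_mid and the y axis of lens, either way round below 0.25 rad and contact force between the fingers and stamp above 0.5 N and linear speed of each of stamp, knife below 0.02 m/s and angular speed of stamp below 0.2 rad/s and value of joint case_lid above 1.6 rad and height (world z) of knife_grip below 0.02 m and height (world z) of knife_tip below 0.025 m and contact force between the fingers and knife below 0.1 N); the arm keeps its last pose, push and grip.
It fails at once if a finger presses on the lid while it is being raised (below 1.4 rad) (contact force between the fingers and case_lid above 1 N and value of joint case_lid below 1.4 rad).
It fails at once if the knife is dropped or thrown from more than a few centimetres (linear speed of knife above 0.9 m/s and contact force between the fingers and knife below 0.05 N).
It fails at once if the ink bottle is moved more than 2 cm (distance of ink_bottle from where it was at the start of the episode above 0.02 m).
It fails at once if the tape roll is moved more than 2 cm (distance of tape_kraft from where it was at the start of the episode above 0.02 m).
It fails at once if the eraser is moved more than 2 cm (distance of eraser from where it was at the start of the episode above 0.02 m).
It also fails if it takes over 72 s, if anything falls off the work surface, if the arm or the gripper's body presses on something with over 40 N, if the wrist force passes 120 N, or if a joint passes its speed limit or range.

## Robot

A 6-joint arm with a two-finger parallel gripper is mounted at the origin on the work surface; the furniture and walls round the work are solid. World frame = base frame: x ahead of the robot, y to its left, z up, the work surface at z = 0. Lengths are in m, angles in rad, forces in N, time in s.
With the tool pointing down it reaches from about 0.375 to 0.925 m from the base axis. Payload 5.7 kg.
Tool frame: the origin (TCP) lies at the centre of the arm's flange, where the gripper is bolted on; the fingertips stand 182 mm ahead of it and the grasp point (between the pads) lies 163 mm ahead of it; z points along the fingers, y is the line along which they close (so a half turn about z gives the same grasp; the last joint's range is limited). The gripper opens to 88 mm and grips with 3 to 60 N. Pads are 20 mm wide; open, the fingers measure 115 mm over their backs; the gripper's body (75 mm by 178 mm) begins 61 mm behind the grasp point.
Start: joints at [1.16, 0.359, 1.51, -0, 1.272, -0.115], TCP at [0.175, 0.574, 0.405] pointing down, gripper open.
Joint ranges: [-2.97, 2.97], [-1.01, 2.36], [0.21, 2.38], [-0.96, 4.11], [0.2, 2.71], [-2.98, 2.98]. Speed limits (rad/s): [2.39, 2.39, 3.14, 3.14, 3.14, 3.14].

## Interface

Orientations are given as a rotation vector (axis times angle).
In Python, from cell import arm, optics gives the robot as it stands.
- The arm moves only by the tool arm_command, never from a script. Its argument "moves" is a list of rows, each a list of 3 entries, a list of its own where there are three numbers: the shift along the tool's x, y, z in m, then the turn, a rotation vector about the tool's x, y, z in rad, then the finger opening in m, from 0 to 0.0878. A call has 1 to 8 rows; each row shifts and turns the commanded pose from where the row before left it, along the tool's axes as they then stand; what a row does not reach is not made up. A row lasts 1/12 s, in which the tool goes at most 41.7 mm and 7.16 degrees, less where a joint would pass 70% of its speed; a pose out of reach is approached as far as the arm can. A call is refused whole if a number of a shift passes 0.0417 or a number of a turn 0.125, either way. A call with a gripper value outside its range is refused whole. The fingers move at their own pace and stop on an object; "newtons" is the grip in N (left out, the last holds). Time passes only in rows, so rows that do not move let the fingers close. It gives the time, the measured TCP pose, the force, the opening and the grip force at its end, in the units of the state.
- arm.get_state(): the state, without advancing time (a new reading comes with each control period).
- optics.snapshot(name): name is "scene" or "top" or "wrist"; returns a dict with "image" (480x640x3 uint8, red, green, blue), "depth" (480x640 float32, m along the optical axis (not along the pixel's ray), 0 where there is no reading), "fovy" (degrees; the focal length in pixels is half the picture's height over the tangent of half this angle, whatever the lens; pixels are square), "cx", "cy" (the principal point, pixels), "k1" (the pictures are not rectified: a ray, as slopes to the right and down, at radius r is drawn at 1 + k1 r^2 times it, then the intrinsics apply), "T" (4x4, takes a point from camera to world coordinates); the wrist camera has in their place "tool_from_camera" (4x4, takes a point from camera to tool coordinates, whose origin is the TCP and whose axes are the flange's). Camera axes: x right, y down, z forward; pixel columns grow to the right and rows downward; lengths in m; the calibration is good to about 2 mm. A picture is of the moment at which its call begins: read the wrist's pose just before it.
- arm.sign_off(): hands the job in; it is judged then, once.
Trained networks look in the newest picture that a camera, given by its name, has taken for a name from the list of things; names that differ only in an ending like _2 or _b are one class to them, and where a whole thing is asked for, a point or a joint stands for the part that bears it (a point fixed in the world has none). Each returns a list of dicts, best first, with "confidence" (0 to 1); they miss things now and then, are a little off and sometimes report something else, mostly with a low value. They report only what shows in the picture. A call takes as long as a camera call. They do not tell look-alikes from the thing itself.
- optics.trace(camera, target): "pixels" (480x640 bool, what is visible of it) and "xy" ([column, row] in pixels, amid what is visible of it).
- optics.pinpoint(camera, target): "xy" ([column, row] in pixels: a listed point, or the origin of a listed thing).
The state is a dict: "t": time; "joint_pos": joint angles; "dq": joint speeds; "joint_torque": joint torques, N m; "tcp_pos": TCP position; "tool_rot": TCP orientation; "force": force on the tool from outside, world axes, zero at the start; "moment": the same for the moment, N m; "width": finger opening in m; "grip_force": force on a finger pad.
Only numpy, scipy, OpenCV 4.12 (cv2) and the standard library are available. Lean on these libraries where they do the work, as an engineer would, in place of code of your own. Each camera call takes 0.05 s, during which the arm holds its last target. There are 200 camera calls.

## Working session

There is one attempt and no reset: what is moved stays moved. The work goes in short steps, Python scripts to look and compute and a tool call to move; the robot and the scene stay as the last step left them, time stands still between calls to the robot, and variables do not carry over. Pictures are saved under pics/ and viewed, at most 10 in all, crops included, and the job is handed in when it is done.

Besides the shell and the picture viewer there is one more tool, called after "Call:" as name(argument=value, ...), one argument or row to a line, values as JSON. arm_command: Moves the arm, as the interface text tells. Its arguments: {"type":"object","properties":{"moves":{"type":"array"},"newtons":{"type":"number"}},"required":["moves"]}

```bash
ls; mkdir -p pics; cat > h.py <<'E'
import numpy as np, cv2
from scipy.spatial.transform import Rotation as R
from cell import arm, optics
def Ttool(s=None):
    s=s or arm.get_state(); T=np.eye(4); T[:3,:3]=R.from_rotvec(s["tool_rot"]).as_matrix(); T[:3,3]=s["tcp_pos"]; return T
def snap(name):
    s=arm.get_state(); d=optics.snapshot(name)
    d["W"]=d["T"] if "T" in d else Ttool(s)@d["tool_from_camera"]
    d["f"]=240/np.tan(np.radians(d["fovy"])/2); return d
def rays(d,px):
    px=np.atleast_2d(np.asarray(px,float)); K=np.array([[d["f"],0,d["cx"]],[0,d["f"],d["cy"]],[0,0,1]])
    # distortion: rd = r(1+k1 r^2)
    u=cv2.undistortPoints(px[:,None],K,np.array([d["k1"],0,0,0.]))[:,0]
    return np.c_[u,np.ones(len(u))]
def at_z(d,px,z):
    r=rays(d,px)@d["W"][:3,:3].T; o=d["W"][:3,3]; return o+r*((z-o[2])/r[:,2:])
def cloud(d,mask):
    v,u=np.nonzero(mask&(d["depth"]>0)); r=rays(d,np.c_[u,v])*d["depth"][v,u][:,None]
    return r@d["W"][:3,:3].T+d["W"][:3,3]
def save(d,n): cv2.imwrite(f"pics/{n}.png",cv2.cvtColor(d["image"],cv2.COLOR_RGB2BGR))
E
python3 - <<'E'
from h import *
np.set_printoptions(precision=4,suppress=True)
s=arm.get_state(); print({k:np.round(v,3) for k,v in s.items()})
for c in ["scene","top"]:
    d=snap(c); save(d,c+"0"); print(c,d["fovy"],d["W"])
    for t in ["stamp_case","case_lid","knife_grip","lens","ink_bottle","tape_kraft","eraser"]:
        for m in optics.trace(c,t)[:3]:
            p=cloud(d,m["pixels"])
            print(t,round(m["confidence"],2),np.round(m["xy"]),np.median(p,0) if len(p) else None,np.percentile(p,[2,98],axis=0).ravel() if len(p) else None)
    for t,z in [("case_notch",.0675),("lid_hinge",.075),("knife_grip",.009),("knife_tip",.009),("lens",.08),("stamp_case",0)]:
        for m in optics.pinpoint(c,t)[:3]: print("pt",t,round(m["confidence"],2),np.round(m["xy"]),at_z(d,m["xy"],z)[0])
print(snap("wrist")["tool_from_camera"])
E
cd pics; python3 -c "
import cv2;cv2.imwrite('both.png',cv2.resize(cv2.vconcat([cv2.imread('top0.png'),cv2.imread('scene0.png')]),(400,600)))"
```

```text
pics
{'t': np.float64(0.0), 'joint_pos': array([ 1.16 ,  0.359,  1.511, -0.   ,  1.272, -0.115]), 'dq': array([ 0.001,  0.001, -0.001, -0.001,  0.001,  0.001]), 'joint_torque': array([  0.002, -51.537, -27.073,   0.068,   0.035,  -0.   ]), 'tcp_pos': array([0.175, 0.574, 0.404]), 'tool_rot': array([-0.463, -3.107,  0.003]), 'force': array([-0.122,  0.151, -0.023]), 'moment': array([-0.005,  0.01 ,  0.005]), 'grip_force': np.float64(0.0), 'width': np.float64(0.088)}
scene 50.26435623042906 [[ 0.8436 -0.3027  0.4435 -0.1499]
 [-0.5369 -0.4772  0.6957 -0.9775]
 [ 0.001  -0.825  -0.5651  0.837 ]
 [ 0.      0.      0.      1.    ]]
stamp_case 0.77 [367. 238.] [ 0.5713 -0.0818  0.0693] [ 0.5276 -0.1174  0.0024  0.6463  0.014   0.0819]
case_lid 0.9 [367. 228.] [ 0.5871 -0.052   0.079 ] [ 0.5299 -0.1126  0.0733  0.6517  0.017   0.0825]
knife_grip 0.82 [275. 211.] [0.4613 0.2556 0.0097] [ 0.397   0.2299 -0.0022  0.5403  0.3     0.0193]
lens 0.93 [283. 350.] [ 0.1817 -0.3215  0.0696] [ 0.1633 -0.3433  0.0216  0.212  -0.2746  0.0804]
lens 0.83 [380. 295.] [ 0.4524 -0.2838  0.0697] [ 0.4381 -0.3
[... 1640 characters left out ...]
68 0.401  0.0697 0.0304]
eraser 0.46 [364. 259.] [ 0.3753 -0.0964  0.0125] [ 0.3514 -0.1098  0.0068  0.399  -0.082   0.0193]
pt case_notch 0.76 [337. 188.] [ 0.5349 -0.0435  0.0675]
pt lid_hinge 0.89 [338. 137.] [ 0.6575 -0.0503  0.075 ]
pt knife_grip 0.69 [214. 234.] [0.4421 0.2593 0.009 ]
pt knife_tip 0.96 [203. 189.] [0.556  0.2868 0.009 ]
pt lens 0.88 [418. 276.] [ 0.3201 -0.223   0.08  ]
pt lens 0.73 [456. 335.] [ 0.1853 -0.3024  0.08  ]
pt stamp_case 0.72 [342. 171.] [ 0.5933 -0.058   0.    ]
pt stamp_case 0.3 [363. 263.] [ 0.3629 -0.1027  0.    ]
[[ 0.0004 -0.9609 -0.277   0.0761]
 [ 1.      0.0006 -0.0005 -0.0012]
 [ 0.0007 -0.277   0.9609  0.0204]
 [ 0.      0.      0.      1.    ]]
```

View pics/top0.png

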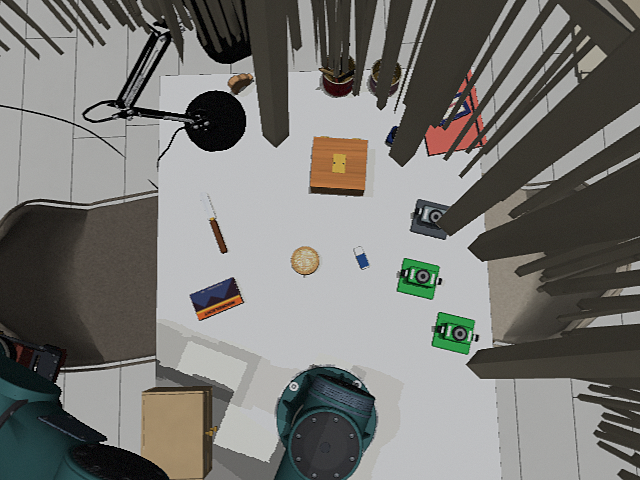

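View pics/scene0.png

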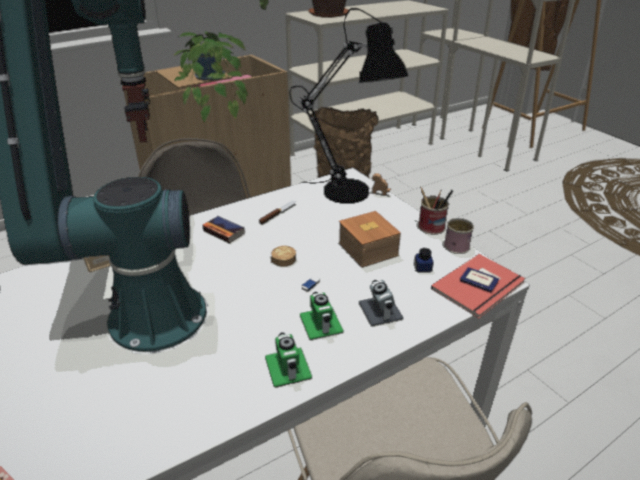

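```bash
cat >> h.py <<'E'
from scipy.linalg import logm, expm
np.set_printoptions(precision=4,suppress=True)
def pose(p,yaw,lean=0):
    """tool pointing down, tool x = -(yaw direction); p is where the grasp point goes; lean tilts the fingers outward"""
    M=np.eye(4); M[:3,:3]=(R.from_euler("z",yaw)*R.from_euler("y",-lean)).as_matrix()@np.diag([-1,1,-1.])
    M[:3,3]=np.asarray(p)-M[:3,:3]@[0,0,.163]; return M
def plan(goal,cur=None,n=None,label=""):
    cur=Ttool() if cur is None else cur
    L=np.real(logm(np.linalg.inv(cur)@goal)); w=np.array([L[2,1],L[0,2],L[1,0]])
    k=max(np.linalg.norm(L[:3,3])/.0405,np.linalg.norm(w)/.122); n=n or max(1,int(np.ceil(k)))
    S=expm(L/n); print(label,n,"rows of",np.round(S[:3,3],4).tolist(),np.round(w/n,4).tolist()); return goal
E
python3 - <<'E'
from h import *
plan(pose([.45,.255,.20],.28))
E
```

```text
11 rows of [-0.0263, -0.0285, 0.0038] [-0.0, -0.0, -0.0523]
```

Call:
arm_command(
  moves=[
    [[-0.0263,-0.0285,0.0038],[0,0,-0.0523],0.05],
    [[-0.0263,-0.0285,0.0038],[0,0,-0.0523],0.05],
    [[-0.0263,-0.0285,0.0038],[0,0,-0.0523],0.05],
    [[-0.0263,-0.0285,0.0038],[0,0,-0.0523],0.05],
    [[-0.0263,-0.0285,0.0038],[0,0,-0.0523],0.05],
    [[-0.0263,-0.0285,0.0038],[0,0,-0.0523],0.05],
    [[-0.0263,-0.0285,0.0038],[0,0,-0.0523],0.05],
    [[-0.0263,-0.0285,0.0038],[0,0,-0.0523],0.05],
  ],
)

```text
t: 2.12
tcp_pos: [0.3575, 0.3238, 0.3744]
tool_rot: [-0.197, 3.135, 0.0]
force: [1.1, 1.1, -0.6]
width: 0.0497
grip_force: 0.0
```

Call:
arm_command(
  moves=[
    [[-0.0263,-0.0285,0.0038],[0,0,-0.0523],0.05],
    [[-0.0263,-0.0285,0.0038],[0,0,-0.0523],0.05],
    [[-0.0263,-0.0285,0.0038],[0,0,-0.0523],0.05],
    [[0,0,0],[0,0,0],0.05],
    [[0,0,0],[0,0,0],0.05],
  ],
)

```text
t: 2.53
tcp_pos: [0.4511, 0.2539, 0.3627]
tool_rot: [-0.431, 3.112, 0.0]
force: [-0.0, -0.3, 0.4]
width: 0.05
grip_force: 0.0
```

```bash
cat > knife.py <<'E'
from h import *
import sys
d=snap("wrist"); save(d,sys.argv[1]); T=Ttool(); print("tcp",T[:3,3])
for t in ["knife_grip","knife_tip"]:
    for m in optics.pinpoint("wrist",t)[:2]: print(t,round(m["confidence"],2),np.round(m["xy"]),at_z(d,m["xy"],.009)[0])
for m in optics.trace("wrist","knife_grip")[:1]:
    v,u=np.nonzero(m["pixels"]); p=cloud(d,m["pixels"]); z=np.percentile(p[:,2],[5,50,95]); print("z",z)
    q=at_z(d,np.c_[u,v],.012)[:,:2]; (cx,cy),wh,a=cv2.minAreaRect(q.astype(np.float32)*1000); print("rect",cx,cy,wh,a)
    c=q.mean(0); ax=np.linalg.svd(q-c,full_matrices=False)[2][0]; ax*=np.sign(ax[0]); s=(q-c)@ax
    print("yaw",np.arctan2(ax[1],ax[0]),"c",c,"back",c+ax*s.min(),"tip",c+ax*s.max())
E
python3 knife.py w1
```

```text
tcp [0.4497 0.2546 0.3627]
knife_grip 0.61 [316. 196.] [0.4368 0.2512 0.009 ]
knife_tip 0.64 [326. 321.] [0.5464 0.2923 0.009 ]
z [0.009  0.0154 0.0184]
rect 471.592529296875 262.98101806640625 (161.05665588378906, 19.258480072021484) 20.689104080200195
yaw 0.3479641125190327 c [0.4701 0.2631] back [0.3956 0.2361] tip [0.5471 0.291 ]
```

View pics/w1.png

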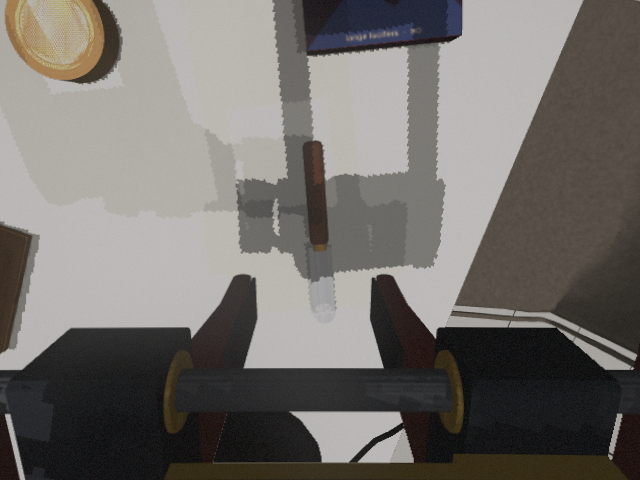

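```bash
python3 - <<'E'
from h import *
a=plan(pose([.4395,.252,.07],.355)); plan(pose([.4395,.252,.0225],.355),a,n=3)
E
```

```text
4 rows of [0.0024, -0.0002, 0.0325] [0.0001, -0.0002, -0.0186]
 3 rows of [-0.0, -0.0, 0.0158] [0.0, 0.0, 0.0]
```

Call:
arm_command(
  moves=[
    [[0.0024,-0.0002,0.0325],[0,0,-0.0186],0.05],
    [[0.0024,-0.0002,0.0325],[0,0,-0.0186],0.05],
    [[0.0024,-0.0002,0.0325],[0,0,-0.0186],0.05],
    [[0.0024,-0.0002,0.0325],[0,0,-0.0186],0.05],
    [[0,0,0.0158],[0,0,0],0.05],
    [[0,0,0.0158],[0,0,0],0.05],
    [[0,0,0.0158],[0,0,0],0.05],
    [[0,0,0],[0,0,0],0.05],
  ],
  newtons=40,
)

```text
t: 3.4
tcp_pos: [0.4389, 0.2521, 0.1835]
tool_rot: [0.555, -3.089, 0.001]
force: [-0.2, -0.7, -0.5]
width: 0.0501
grip_force: 0.0
```

Call:
arm_command(
  moves=[
    [[0,0,0],[0,0,0],0],
    [[0,0,0],[0,0,0],0],
    [[0,0,0],[0,0,0],0],
    [[0,0,0],[0,0,0],0],
    [[0,0,0],[0,0,0],0],
    [[0,0,0],[0,0,0],0],
  ],
)

```text
t: 3.9
tcp_pos: [0.4408, 0.2516, 0.1861]
tool_rot: [-0.552, 3.091, 0.001]
force: [-0.5, 0.4, 4.7]
width: 0.0154
grip_force: 40.0
```

```bash
python3 - <<'E'
from h import *
s=arm.get_state(); print(s["t"],s["width"],s["grip_force"],s["force"],Ttool()@[0,0,.163,1])
d=snap("wrist")
m=optics.pinpoint("wrist","knife_tip")
for x in m[:2]: print(x["confidence"],x["xy"],at_z(d,x["xy"],.009))
# lift, then stand off in front of the case (knife yaw -0.055)
g=plan(pose([.43,.19,.20],.2)); c=np.array([.5375,-.037]); 
E
```

```text
3.9 0.015424816451633147 40.001601576805115 [-0.4634  0.4179  4.6824] [0.441  0.2516 0.0231 1.    ]
 5 rows of [0.0056, -0.0112, -0.0354] [0.0, 0.0002, 0.0307]
```

```bash
python3 - <<'E'
from h import *
g=plan(pose([.441,.2516,.10],.355),n=3); plan(pose([.48,-.04,.27],-.05),g)
d=snap("top")
for c in ["top","scene"]:
    d=snap(c)
    for m in optics.trace(c,"case_lid")[:1]:
        v,u=np.nonzero(m["pixels"]); q=at_z(d,np.c_[u,v],.08)[:,:2].astype(np.float32)
        print(c,len(v),cv2.minAreaRect(q*1000))
E
```

```text
3 rows of [-0.0001, -0.0, -0.0256] [0.0001, 0.0003, -0.0005]
 9 rows of [0.0014, -0.0329, -0.0189] [0.0, 0.0, 0.045]
top 2732 ((592.783935546875, -48.133506774902344), (131.0564422607422, 123.93732452392578), 84.4849624633789)
scene 1252 ((589.4140625, -50.980194091796875), (138.25875854492188, 128.80699157714844), 84.8128662109375)
```

Call:
arm_command(
  moves=[
    [[0,0,-0.0256],[0,0,0],0],
    [[0,0,-0.0256],[0,0,0],0],
    [[0,0,-0.0256],[0,0,0],0],
    [[0.0014,-0.0329,-0.0189],[0,0,0.045],0],
    [[0.0014,-0.0329,-0.0189],[0,0,0.045],0],
    [[0.0014,-0.0329,-0.0189],[0,0,0.045],0],
    [[0.0014,-0.0329,-0.0189],[0,0,0.045],0],
    [[0.0014,-0.0329,-0.0189],[0,0,0.045],0],
  ],
)

```text
t: 4.92
tcp_pos: [0.4767, 0.0896, 0.3578]
tool_rot: [-0.199, 3.135, -0.0]
force: [-0.1, 0.2, -0.0]
width: 0.0157
grip_force: 40.0
```

Call:
arm_command(
  moves=[
    [[0.0014,-0.0329,-0.0189],[0,0,0.045],0],
    [[0.0014,-0.0329,-0.0189],[0,0,0.045],0],
    [[0.0014,-0.0329,-0.0189],[0,0,0.045],0],
    [[0.0014,-0.0329,-0.0189],[0,0,0.045],0],
    [[0,0,0],[0,0,0],0],
    [[0,0,0],[0,0,0],0],
  ],
)

```text
t: 5.42
tcp_pos: [0.4792, -0.0419, 0.4333]
tool_rot: [0.085, 3.138, -0.001]
force: [-0.5, -0.2, -0.9]
width: 0.0157
grip_force: 40.0
```

```bash
python3 - <<'E'
from h import *
s=arm.get_state(); print(s["t"],s["width"],s["force"],Ttool()@[0,0,.163,1],R.from_rotvec(s["tool_rot"]).as_matrix()[:,0])
for c in ["wrist","top","scene"]:
    d=snap(c); 
    if c=="wrist": save(d,"w2"); T=Ttool()
    for m in optics.trace(c,"case_lid")[:2]:
        v,u=np.nonzero(m["pixels"]); q=at_z(d,np.c_[u,v],.08)[:,:2].astype(np.float32)
        print(c,len(v),cv2.minAreaRect(q*1000),q.min(0),q.max(0))
    gz=(T@[0,0,.163,1])[2]-.014
    for t,z in [("case_notch",.0675),("lid_hinge",.075),("knife_tip",gz),("knife_grip",gz)]:
        for m in optics.pinpoint(c,t)[:1]: 
            p=at_z(d,m["xy"],z)[0]; print(c,t,round(m["confidence"],2),np.round(m["xy"]),p, "tool:",(np.linalg.inv(T)@np.r_[p,1])[:3])
    m=optics.trace(c,"knife_grip")[:1]
    if m:
        p=cloud(d,m[0]["pixels"]); q=(np.c_[p,np.ones(len(p))]@np.linalg.inv(T).T)[:,:3]
        f=q[:,0]<-.05; print(c,"knife tool pct",np.percentile(q,[1,50,99],axis=0).tolist()); print("blade",np.median(q[f],0),f.sum(),"slope",np.polyfit(q[f,0],q[f,2],1))
E
```

```text
5.4167 0.015707182103244493 [-0.5161 -0.1621 -0.8612] [ 0.4796 -0.042   0.2703  1.    ] [-0.9985  0.0544 -0.0023]
wrist 3264 ((579.7263793945312, -46.56544494628906), (130.3698272705078, 98.85547637939453), 84.93726348876953) [ 0.5255 -0.1116] [0.6304 0.0214]
wrist knife_grip 0.77 [313. 306.] [ 0.4804 -0.0433  0.2553] tool: [-0.0017 -0.0026  0.177 ]
wrist knife tool pct [[-0.08102113077482304, -0.011701855025302979, 0.16638629205383057], [0.0025625891406283463, -0.002451497848502241, 0.1683434263840852], [0.04707392678882349, 0.006714459834640448, 0.17674167027322388]]
blade [-0.0675 -0.0026  0.1752] 2155 slope [-0.7218  0.1267]
top 125 ((565.7991943359375, 8.146512985229492), (23.5675106048584, 53.38361358642578), 88.61529541015625) [ 0.5389 -0.0032] [0.5927 0.0205]
top knife_tip 0.53 [337. 192.] [ 0.4848 -0.0391  0.2553] tool: [-0.0059  0.0019  0.177 ]
top knife_grip 0.67 [334. 192.] [ 0.4839 -0.0337  0.2553] tool: [-0.0047  0.0072  0.177 ]
top knife tool pct [[-0.021010589360827895, -0.012575306833897685, 0.16426972544191287], [0.029682165112859926, -0.000294552694011652, 0.1690952640648979], [0.046938525256482004, 0.007758089883770032, 0.4329957560281034]]
  return _methods._mean(a, axis=axis, dtype=dtype,
  ret = um.true_divide(
Traceback (most recent call last):
TypeError: expected non-empty vector for x
```

View pics/w2.png

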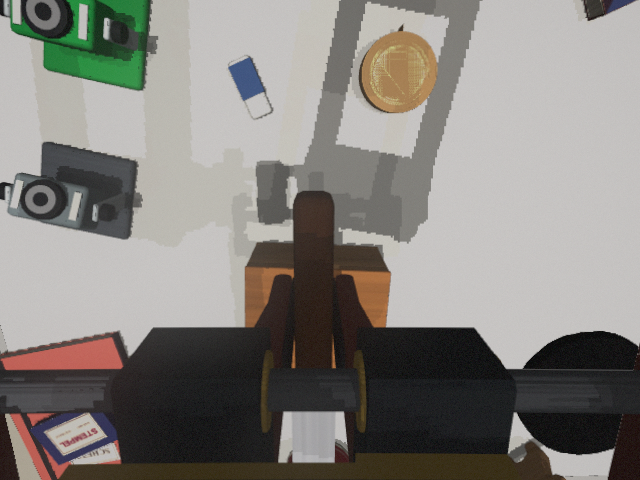

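```bash
cat > geo.py <<'E'
from h import *
N=np.array([.535,-.043,.0675]); YAW=-.09
D=np.array([np.cos(YAW),np.sin(YAW),0]); Z=np.array([0,0,1.])
TIP=np.array([-.116,0,.1775]) # knife tip in tool frame
def tip_pose(t,up=0):
    """tool pose bringing the knife tip to t, knife pointing up by 'up' rad"""
    M=pose([0,0,0],YAW,-up); M[:3,:3]=(R.from_euler("z",YAW)*R.from_euler("y",-up)).as_matrix()@np.diag([-1,1,-1.])
    M[:3,3]=t-M[:3,:3]@TIP; return M
E
python3 - <<'E'
from geo import *
g=plan(tip_pose(N-.02*D+.12*Z)); plan(tip_pose(N-.02*D),g)
E
```

```text
3 rows of [0.0267, 0.0015, 0.0224] [-0.0, -0.0, 0.0131]
 3 rows of [0.0, 0.0, 0.04] [0.0, 0.0, 0.0]
```

Call:
arm_command(
  moves=[
    [[0.0267,0.0015,0.0224],[0,0,0.0131],0],
    [[0.0267,0.0015,0.0224],[0,0,0.0131],0],
    [[0.0267,0.0015,0.0224],[0,0,0.0131],0],
    [[0,0,0.03],[0,0,0],0],
    [[0,0,0.03],[0,0,0],0],
    [[0,0,0.03],[0,0,0],0],
    [[0,0,0.03],[0,0,0],0],
    [[0,0,0],[0,0,0],0],
  ],
)

```text
t: 6.78
tcp_pos: [0.3977, -0.0305, 0.2416]
tool_rot: [-0.142, -3.131, -0.002]
force: [-0.7, -0.0, -0.2]
width: 0.0158
grip_force: 40.0
```

```bash
python3 - <<'E'
from geo import *
T=Ttool(); s=arm.get_state(); print(s["t"],s["force"],s["width"],"tip",(T@np.r_[TIP,1])[:3])
for c in ["scene","top"]:
    d=snap(c)
    if c=="scene":
        im=cv2.cvtColor(d["image"],cv2.COLOR_RGB2BGR)[170:290,280:440]; cv2.imwrite("pics/s2.png",cv2.resize(im,None,fx=5,fy=5,interpolation=cv2.INTER_CUBIC))
    print(c)
    tp=(T@np.r_[TIP,1])[:3]; gr=(T@[0,0,.1775,1])[:3]; K=np.array([[d["f"],0,d["cx"]],[0,d["f"],d["cy"]],[0,0,1]])
    Wi=np.linalg.inv(d["W"])
    for n,p in [("tip",tp),("grip",gr),("notch",N)]:
        q=cv2.projectPoints(p[None],cv2.Rodrigues(Wi[:3,:3])[0],Wi[:3,3],K,np.array([d["k1"],0,0,0.]))[0].ravel(); print("expected",n,q)
    for t in ["case_notch","lid_hinge","knife_tip","knife_grip"]:
        for m in optics.pinpoint(c,t)[:2]: print(t,round(m["confidence"],2),np.round(m["xy"],1))
E
```

```text
6.7833 [-0.6987 -0.0087 -0.1694] 0.015846886929667767 tip [ 0.5119 -0.0407  0.0632]
scene
expected tip [343.0565 238.2411]
expected grip [304.3117 249.2999]
expected notch [350.6207 234.7863]
lid_hinge 0.91 [388.2 220.9]
knife_tip 0.61 [342.1 243.5]
knife_grip 0.52 [307.1 253. ]
top
expected tip [336.2614 198.2307]
expected grip [333.2923 246.5493]
expected notch [336.9742 188.2743]
case_notch 0.71 [337.5 187.7]
lid_hinge 0.61 [339.6 138.4]
knife_grip 0.4 [328.4 243. ]
```

View pics/s2.png

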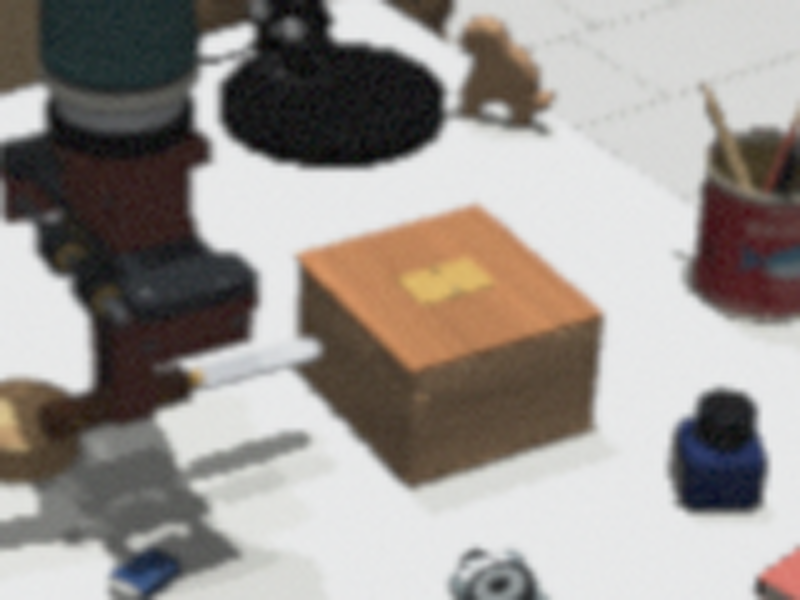

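```bash
python3 - <<'E'
from geo import *
d=snap("scene"); K=np.array([[d["f"],0,d["cx"]],[0,d["f"],d["cy"]],[0,0,1]]); Wi=np.linalg.inv(d["W"]); L=np.array([-D[1],D[0],0])
def pr(p): return (cv2.projectPoints(np.atleast_2d(p),cv2.Rodrigues(Wi[:3,:3])[0],Wi[:3,3],K,np.array([d["k1"],0,0,0.]))[0][:,0]-[280,170])*5
B=N*[1,1,0]; f=B-.002*D
print("lid top FR,FL,BR,BL",pr([f-.065*L+.08*Z,f+.065*L+.08*Z,f+.122*D-.065*L+.08*Z,f+.122*D+.065*L+.08*Z])); print("case FR bottom",pr([B-.065*L]))
T=Ttool(); tp=(T@np.r_[TIP,1])[:3]; print("tip",tp,pr([tp,tp+[.001,0,0],tp+[0,.001,0],tp+[0,0,.001]]), "blade root",pr((T@np.r_[-.04,0,.1775,1])[:3]))
E
```

```text
lid top FR,FL,BR,BL [[412.6455 366.3719]
 [292.6863 248.8721]
 [606.263  307.6963]
 [477.9241 197.7495]]
case FR bottom [[409.1502 487.4497]]
tip [ 0.5156 -0.0414  0.0686] [[321.9548 331.5729]
 [323.4821 331.0209]
 [320.9068 330.7026]
 [322.0004 330.0332]] blade root [[196.4594 368.3624]]
```

Call:
arm_command(
  moves=[
    [[-0.008,0,0.0005],[0,0,0],0],
    [[-0.008,0,0.0005],[0,0,0],0],
    [[-0.008,0,0],[0,0,0],0],
    [[0,0,0],[0,0,0],0],
    [[0,0,0],[0,0,0],0],
  ],
)

```text
t: 7.75
tcp_pos: [0.4243, -0.0331, 0.2441]
tool_rot: [0.142, 3.138, -0.0]
force: [0.1, 0.1, -0.5]
width: 0.0156
grip_force: 40.0
```

Call:
arm_command(
  moves=[
    [[-0.008,0,0],[0,0,0],0],
    [[-0.008,0,0],[0,0,0],0],
    [[-0.002,0,0],[0,0,0],0],
    [[0,0,0],[0,0,0],0],
    [[0,0,0],[0,0,0],0],
  ],
)

```text
t: 8.17
tcp_pos: [0.4414, -0.0346, 0.2441]
tool_rot: [-0.142, -3.138, 0.0]
force: [-0.9, 0.6, -0.4]
width: 0.0156
grip_force: 40.0
```

```bash
python3 - <<'E'
from geo import *
T=Ttool(); s=arm.get_state(); tp=(T@np.r_[TIP,1])[:3]; print(s["t"],s["force"],s["moment"],s["width"],"tip",tp,"depth",(tp-N)@D)
d=snap("scene"); im=cv2.cvtColor(d["image"],cv2.COLOR_RGB2BGR)[190:280,290:410]; cv2.imwrite("pics/s3.png",cv2.resize(im,None,fx=5,fy=5,interpolation=cv2.INTER_CUBIC))
E
```

```text
8.1667 [-0.949   0.5521 -0.4068] [0.0301 0.0083 0.0509] 0.01561195442226302 tip [ 0.5569 -0.045   0.0666] depth 0.022003888765146053
```

View pics/s3.png

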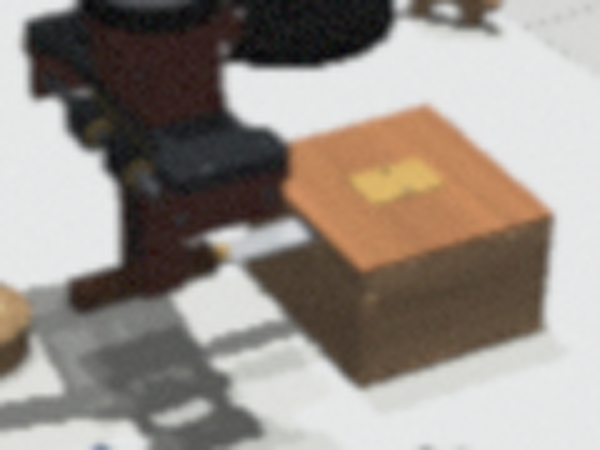

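Call:
arm_command(
  moves=[
    [[0,0,-0.007],[0,0,0],0],
    [[-0.0005,0,-0.0098],[0,0,0],0],
    [[-0.0015,0,-0.0097],[0,0,0],0],
    [[-0.0024,0,-0.0095],[0,0,0],0],
    [[-0.0034,0,-0.0092],[0,0,0],0],
    [[-0.0043,0,-0.0088],[0,0,0],0],
    [[-0.0051,0,-0.0084],[0,0,0],0],
    [[-0.0059,0,-0.0078],[0,0,0],0],
  ],
)

```text
t: 8.88
tcp_pos: [0.4639, -0.0365, 0.3153]
tool_rot: [-0.142, -3.138, 0.0]
force: [-1.2, 0.8, -1.8]
width: 0.0159
grip_force: 40.0
```

```bash
cat > lid.py <<'E'
from geo import *
T=Ttool(); s=arm.get_state(); tp=(T@np.r_[TIP,1])[:3]; H=N+.12*D; H[2]=.075; q=tp-H
print(s["t"],s["force"],s["width"],"tip",tp,"d,z",q@D,q[2],"theta tip",np.arctan2(q[2],-q@D),"r",np.linalg.norm(q))
d=snap("scene")
for m in optics.trace("scene","case_lid")[:2]:
    e=cv2.erode(m["pixels"].astype(np.uint8),np.ones((3,3)))>0
    p=cloud(d,e); c=np.median(p,0); n=np.linalg.svd(p-c,full_matrices=False)[2][2]; n*=np.sign(n[2]+1e-9); print("lid",round(m["confidence"],2),len(p),c,"n",n,"ang",np.arctan2(n@D,n[2]))
E
python3 lid.py
```

```text
8.8833 [-1.2451  0.7657 -1.7658] 0.01592587135141952 tip [ 0.5793 -0.047   0.1377] d,z -0.07553779368494667 0.06270328822629266 theta tip 0.6928220710546231 r 0.09817158967814062
lid 0.62 131 [ 0.5905 -0.0704  0.1321] n [ 0.6399 -0.0654  0.7657] ang 0.698625833103098
```

Lid is at 0.70 rad on the blade as planned. Continue the arc.

Call:
arm_command(
  moves=[
    [[-0.0067,0,-0.0072],[0,0,0],0],
    [[-0.0074,0,-0.0065],[0,0,0],0],
    [[-0.008,0,-0.0057],[0,0,0],0],
    [[-0.0085,0,-0.0049],[0,0,0],0],
    [[-0.0089,0,-0.004],[0,0,0],0],
    [[-0.0093,0,-0.0031],[0,0,0],0],
    [[-0.0096,0,-0.0021],[0,0,0],0],
    [[-0.0097,0,-0.0012],[0,0,0],0],
  ],
)

```text
t: 9.65
tcp_pos: [0.5334, -0.0429, 0.3493]
tool_rot: [0.142, 3.138, -0.0]
force: [0.0, -0.5, -0.5]
width: 0.0154
grip_force: 40.0
```

Call:
arm_command(
  moves=[
    [[-0.0098,0,-0.0002],[0,0,0],0],
    [[-0.0098,0,0],[0,0,0],0],
    [[-0.0096,0,0],[0,0,0],0],
    [[0,0,0],[0,0,0],0],
    [[0,0,0],[0,0,0],0],
    [[0,0,0],[0,0,0],0],
  ],
)

```text
t: 10.15
tcp_pos: [0.5608, -0.0454, 0.3489]
tool_rot: [-0.142, -3.137, -0.0]
force: [-0.2, 0.5, -1.6]
width: 0.0159
grip_force: 40.0
```

```bash
python3 lid.py; python3 - <<'E'
from h import *
# back off upward along -D then to a place for the knife
T=Ttool(); print(T[:3,3]); d=snap("top"); save(d,"t2")
K=np.array([[d["f"],0,d["cx"]],[0,d["f"],d["cy"]],[0,0,1]])
for m in optics.trace("top","case_lid")[:1]:
    p=cloud(d,m["pixels"]); print("lid top view",len(p),np.percentile(p,[5,50,95],axis=0))
for m in optics.trace("top","stamp_mid")[:2]: 
    p=cloud(d,m["pixels"]); print("stamp",m["confidence"],m["xy"],np.percentile(p,[5,50,95],axis=0))
E
```

```text
10.15 [-0.2486  0.4732 -1.5526] 0.015860518663419657 tip [ 0.6761 -0.0558  0.1713] d,z 0.02172381227936369 0.09625132756849124 theta tip 1.79277582854885 r 0.09867241337132422
lid 0.68 1137 [ 0.6746 -0.067   0.1301] n [-0.924   0.0892  0.3719] ang -1.189756418702444
[ 0.5606 -0.0453  0.3491]
lid top view 563 [[ 0.5649 -0.0917  0.0027]
 [ 0.5867 -0.0051  0.0095]
 [ 0.6677  0.0138  0.096 ]]
```

```bash
python3 - <<'E'
from h import *
a=plan(pose([.46,-.036,.20],-.09)); b=plan(pose([.45,.17,.07],.2),a); plan(pose([.45,.17,.0245],.2),b,n=4)
E
```

```text
3 rows of [0.0338, 0.0001, -0.0046] [-0.0, -0.0001, -0.0001]
 7 rows of [0.0004, 0.0296, 0.0186] [0.0, 0.0, -0.0414]
 4 rows of [-0.0, 0.0, 0.0114] [0.0, 0.0, 0.0]
```

View pics/t2.png

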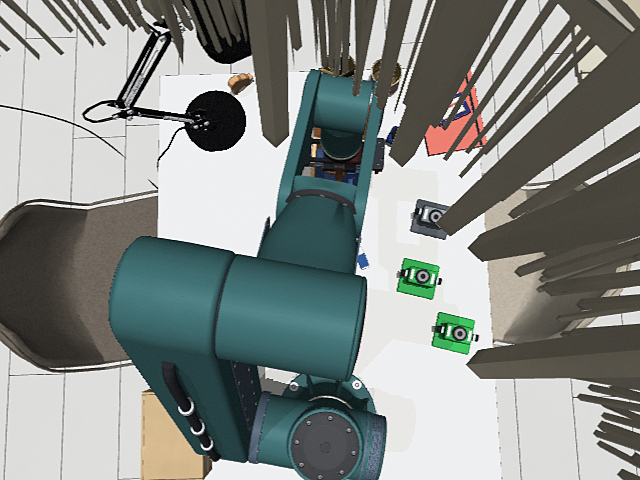

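Call:
arm_command(
  moves=[
    [[0.0338,0,-0.0046],[0,0,0],0],
    [[0.0338,0,-0.0046],[0,0,0],0],
    [[0.0338,0,-0.0046],[0,0,0],0],
    [[0.0004,0.0296,0.0186],[0,0,-0.0414],0],
    [[0.0004,0.0296,0.0186],[0,0,-0.0414],0],
    [[0.0004,0.0296,0.0186],[0,0,-0.0414],0],
    [[0.0004,0.0296,0.0186],[0,0,-0.0414],0],
    [[0.0004,0.0296,0.0186],[0,0,-0.0414],0],
  ],
)

```text
t: 11.07
tcp_pos: [0.4593, 0.1126, 0.2698]
tool_rot: [-0.185, 3.134, 0.0]
force: [0.9, -0.9, -0.2]
width: 0.0158
grip_force: 40.0
```

Call:
arm_command(
  moves=[
    [[0.0004,0.0296,0.0186],[0,0,-0.0414],0],
    [[0.0004,0.0296,0.0186],[0,0,-0.0414],0],
    [[0,0,0.0114],[0,0,0],0],
    [[0,0,0.0114],[0,0,0],0],
    [[0,0,0.0114],[0,0,0],0],
    [[0,0,0],[0,0,0],0],
    [[0,0,0],[0,0,0],0],
    [[0,0,0],[0,0,0],0],
  ],
)

```text
t: 11.73
tcp_pos: [0.4507, 0.1699, 0.1992]
tool_rot: [-0.312, 3.125, -0.0]
force: [0.3, -0.1, -0.8]
width: 0.0157
grip_force: 40.0
```

```bash
python3 - <<'E'
from geo import *
T=Ttool(); s=arm.get_state(); print(s["t"],s["force"],s["width"],"grasp",(T@[0,0,.163,1])[:3],"tip",(T@np.r_[TIP,1])[:3],T[:3,2])
d=snap("scene")
for t in ["knife_grip","knife_tip"]:
    for m in optics.pinpoint("scene",t)[:1]: print(t,m["confidence"],at_z(d,m["xy"],.02))
E
```

```text
11.7333 [ 0.2629 -0.1041 -0.7873] 0.015728186717526144 grasp [0.4508 0.1699 0.0362] tip [0.5645 0.1929 0.0217] [ 0.0006  0.     -1.    ]
knife_grip 0.54 [[0.449  0.1667 0.02  ]]
knife_tip 0.46 [[0.5669 0.1766 0.02  ]]
```

Down the last 12 mm gently, then release slowly.

Call:
arm_command(
  moves=[
    [[0,0,0.005],[0,0,0],0],
    [[0,0,0.005],[0,0,0],0],
    [[0,0,0.002],[0,0,0],0],
    [[0,0,0],[0,0,0],0],
    [[0,0,0],[0,0,0],0],
  ],
)

```text
t: 12.3
tcp_pos: [0.4504, 0.1699, 0.1863]
tool_rot: [0.313, -3.125, 0.0]
force: [0.8, 0.4, -0.6]
width: 0.0158
grip_force: 40.0
```

Call:
arm_command(
  moves=[
    [[0,0,0],[0,0,0],0.02],
    [[0,0,0],[0,0,0],0.03],
    [[0,0,0],[0,0,0],0.05],
    [[0,0,0],[0,0,0],0.05],
    [[0,0,0],[0,0,0],0.05],
    [[0,0,-0.02],[0,0,0],0.05],
    [[0,0,-0.03],[0,0,0],0.05],
    [[0,0,-0.04],[0,0,0],0.05],
  ],
)

```text
t: 12.97
tcp_pos: [0.4492, 0.1696, 0.2757]
tool_rot: [0.312, -3.12, 0.001]
force: [0.9, -0.7, -0.4]
width: 0.0499
grip_force: 0.0
```

```bash
python3 - <<'E'
from h import *
s=arm.get_state(); print(s["t"],s["width"],s["force"])
# look into the case: grasp point above it, tool yaw about -0.09
a=plan(pose([.45,.15,.20],.2)); b=plan(pose([.56,-.045,.25],-.09),a)
E
python3 knife.py w3
```

```text
12.9667 0.04986048838477265 [ 0.9201 -0.726  -0.4448]
 3 rows of [0.0012, -0.0065, -0.0291] [-0.0001, -0.0019, -0.0002]
 6 rows of [-0.0158, -0.034, -0.0083] [0.0, 0.0, 0.0483]
tcp [0.4521 0.1705 0.2834]
knife_grip 0.68 [314. 244.] [0.4489 0.169  0.009 ]
z [0.0091 0.0163 0.0183]
rect 468.7130432128906 172.21815490722656 (135.42637634277344, 19.633943557739258) 11.989548683166504
yaw 0.19985664823605254 c [0.4678 0.1726] back [0.4023 0.1593] tip [0.5349 0.1862]
```

Call:
arm_command(
  moves=[
    [[0.0012,-0.0065,-0.025],[0,0,0],0.05],
    [[0.0012,-0.0065,-0.025],[0,0,0],0.05],
    [[0.0012,-0.0065,-0.025],[0,0,0],0.05],
    [[-0.0158,-0.034,-0.0083],[0,0,0.0483],0.05],
    [[-0.0158,-0.034,-0.0083],[0,0,0.0483],0.05],
    [[-0.0158,-0.034,-0.0083],[0,0,0.0483],0.05],
    [[-0.0158,-0.034,-0.0083],[0,0,0.0483],0.05],
    [[-0.0158,-0.034,-0.0083],[0,0,0.0483],0.05],
  ],
)

```text
t: 13.83
tcp_pos: [0.547, -0.012, 0.3916]
tool_rot: [-0.069, -3.138, -0.001]
force: [0.8, -0.6, 0.4]
width: 0.05
grip_force: 0.0
```

Call:
arm_command(
  moves=[
    [[-0.0158,-0.034,-0.0083],[0,0,0.0483],0.05],
    [[0,0,0],[0,0,0],0.05],
    [[0,0,0],[0,0,0],0.05],
    [[0,0,0],[0,0,0],0.05],
  ],
)

```text
t: 14.17
tcp_pos: [0.5603, -0.0449, 0.3996]
tool_rot: [-0.142, -3.135, -0.002]
force: [1.0, -0.5, -0.3]
width: 0.05
grip_force: 0.0
```

```bash
cat > stamp.py <<'E'
from h import *
import sys
s=arm.get_state(); T=Ttool(); print(s["t"],"grasp",(T@[0,0,.163,1])[:3],"yaw",np.arctan2(-T[1,0],-T[0,0]))
d=snap("wrist"); save(d,sys.argv[1])
for m in optics.pinpoint("wrist","stamp_mid")[:2]: print("mid",round(m["confidence"],2),np.round(m["xy"]),at_z(d,m["xy"],.038)[0])
for m in optics.trace("wrist","stamp_mid")[:2]:
    p=cloud(d,m["pixels"]); print("stamp",round(m["confidence"],2),np.round(m["xy"]),len(p),np.percentile(p,[2,50,98],axis=0).tolist())
    for lo,hi in [(.012,.03),(.055,.08)]:
        q=p[(p[:,2]>lo)&(p[:,2]<hi)]
        if len(q)>20: print(lo,len(q),np.median(q,0),cv2.minAreaRect((q[:,:2]*1000).astype(np.float32)))
E
python3 stamp.py w4
```

```text
14.1667 grasp [ 0.5597 -0.0447  0.2366] yaw -0.09077348435119326
mid 0.6 [323. 248.] [ 0.5945 -0.0406  0.038 ]
stamp 0.79 [319. 248.] 2026 [[0.5791819980749628, -0.06450033029721612, 0.006468904723203023], [0.5909701251491701, -0.042302261718084475, 0.022481913107082446], [0.6099873311949642, -0.01970126933472352, 0.07011443673213252]]
0.012 1088 [ 0.5896 -0.0432  0.0214] ((596.3035888671875, -42.01469421386719), (46.006675720214844, 30.614973068237305), 78.80467224121094)
0.055 834 [ 0.5932 -0.0419  0.0675] ((595.9651489257812, -41.94197463989258), (26.706928253173828, 26.36914825439453), 28.88011360168457)
```

View pics/w4.png

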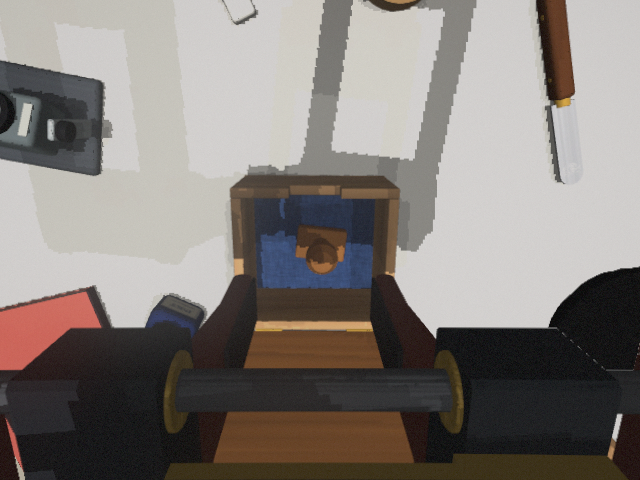

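```bash
python3 - <<'E'
from h import *
a=plan(pose([.596,-.042,.13],-.195)); plan(pose([.596,-.042,.055],-.195),a,n=4)
E
```

```text
3 rows of [-0.0119, 0.0021, 0.0358] [0.0001, -0.0009, 0.0354]
 4 rows of [-0.0, 0.0, 0.0188] [0.0, 0.0, 0.0]
```

Call:
arm_command(
  moves=[
    [[-0.0119,0.0021,0.0358],[0,-0.0009,0.0354],0.05],
    [[-0.0119,0.0021,0.0358],[0,-0.0009,0.0354],0.05],
    [[-0.0119,0.0021,0.0358],[0,-0.0009,0.0354],0.05],
    [[0,0,0],[0,0,0],0.05],
    [[0,0,0],[0,0,0],0.05],
    [[0,0,0],[0,0,0],0.05],
  ],
  newtons=20,
)

```text
t: 14.82
tcp_pos: [0.597, -0.0426, 0.295]
tool_rot: [0.305, 3.124, -0.0]
force: [0.8, -0.4, 0.3]
width: 0.0505
grip_force: 0.0
```

```bash
python3 - <<'E'
from h import *
s=arm.get_state(); print(s["t"],s["width"],s["force"],(Ttool()@[0,0,.163,1])[:3],Ttool()[:3,2])
plan(pose([.596,-.042,.055],-.195),n=4)
d=snap("wrist")
for m in optics.trace("wrist","stamp_mid")[:1]:
    p=cloud(d,m["pixels"]); q=p[p[:,2]>.05]; print("knob",len(q),np.median(q,0),cv2.minAreaRect((q[:,:2]*1000).astype(np.float32)))
E
```

```text
14.8167 0.05053469648697033 [ 0.8446 -0.4441  0.2715] [ 0.5974 -0.0427  0.132 ] [ 0.0025 -0.0005 -1.    ]
 4 rows of [0.0003, 0.0001, 0.0192] [0.0, 0.0006, 0.0001]
knob 1900 [ 0.5927 -0.0414  0.0673] ((595.7799682617188, -42.1649055480957), (26.383686065673828, 26.867961883544922), 36.59395217895508)
```

Call:
arm_command(
  moves=[
    [[0.0003,0,0.0192],[0,0,0],0.05],
    [[0.0003,0,0.0192],[0,0,0],0.05],
    [[0.0003,0,0.0192],[0,0,0],0.05],
    [[0.0003,0,0.0192],[0,0,0],0.05],
    [[0,0,0],[0,0,0],0.05],
    [[0,0,0],[0,0,0],0.05],
  ],
)

```text
t: 15.42
tcp_pos: [0.5962, -0.0431, 0.2184]
tool_rot: [0.308, 3.123, -0.0]
force: [0.3, 0.4, -0.2]
width: 0.0501
grip_force: 0.0
```

Call:
arm_command(
  moves=[
    [[0,0,0],[0,0,0],0.0],
    [[0,0,0],[0,0,0],0.0],
    [[0,0,0],[0,0,0],0.0],
    [[0,0,0],[0,0,0],0.0],
    [[0,0,0],[0,0,0],0.0],
    [[0,0,0],[0,0,0],0.0],
  ],
  newtons=25,
)

```text
t: 15.92
tcp_pos: [0.5967, -0.0431, 0.2183]
tool_rot: [0.308, 3.122, -0.0]
force: [-1.5, 0.8, 6.4]
width: 0.0241
grip_force: 25.0
```

```bash
python3 - <<'E'
from h import *
s=arm.get_state(); print(s["t"],s["width"],s["grip_force"],s["force"],(Ttool()@[0,0,.163,1])[:3])
a=plan(pose([.585,-.045,.22],-.195)); plan(pose([.47,-.16,.26],-.2),a)
E
```

```text
15.9167 0.024055613621660574 25.000953376293182 [-1.4562  0.7637  6.4396] [ 0.5974 -0.0432  0.0553]
 5 rows of [0.0021, -0.0008, -0.033] [0.0, 0.0008, -0.0003]
 5 rows of [0.0181, -0.0271, -0.008] [0.0, 0.0, 0.001]
```

Call:
arm_command(
  moves=[
    [[0.0021,-0.0008,-0.033],[0,0,0],0],
    [[0.0021,-0.0008,-0.033],[0,0,0],0],
    [[0.0021,-0.0008,-0.033],[0,0,0],0],
    [[0.0021,-0.0008,-0.033],[0,0,0],0],
    [[0.0021,-0.0008,-0.033],[0,0,0],0],
    [[0.0181,-0.0271,-0.008],[0,0,0],0],
    [[0.0181,-0.0271,-0.008],[0,0,0],0],
    [[0.0181,-0.0271,-0.008],[0,0,0],0],
  ],
)

```text
t: 16.58
tcp_pos: [0.5147, -0.1144, 0.407]
tool_rot: [0.305, 3.123, -0.001]
force: [-0.4, 0.6, 0.8]
width: 0.0239
grip_force: 25.0
```

Call:
arm_command(
  moves=[
    [[0.0181,-0.0271,-0.008],[0,0,0],0],
    [[0.0181,-0.0271,-0.008],[0,0,0],0],
    [[0,0,0],[0,0,0],0],
    [[0,0,0],[0,0,0],0],
    [[0,0,0],[0,0,0],0],
    [[0,0,0],[0,0,0],0],
  ],
)

```text
t: 17.08
tcp_pos: [0.47, -0.1595, 0.4217]
tool_rot: [0.307, 3.124, 0.001]
force: [-0.3, 0.2, -1.0]
width: 0.0239
grip_force: 25.0
```

```bash
cat > lens.py <<'E'
from h import *
import sys
s=arm.get_state(); T=Ttool(); print(s["t"],s["width"],s["force"],"grasp",(T@[0,0,.163,1])[:3],"q",np.round(s["joint_pos"],3))
d=snap("wrist"); im=cv2.cvtColor(d["image"],cv2.COLOR_RGB2BGR)
for m in optics.pinpoint("wrist","lens")[:3]: print("lens",round(m["confidence"],2),np.round(m["xy"]),at_z(d,m["xy"],.08)[0])
for m in optics.pinpoint("wrist","stamp_mid")[:1]: print("stamp_mid px",m["xy"])
M=optics.trace("wrist","lens")
for i,m in enumerate(M[:3]):
    p=cloud(d,m["pixels"]); print("trace",round(m["confidence"],2),np.round(m["xy"]),len(p),np.percentile(p,[2,50,98],axis=0).tolist())
np.savez(sys.argv[1],depth=d["depth"],W=d["W"],masks=np.array([m["pixels"] for m in M]))
u,v=[int(x) for x in M[int(sys.argv[2]) if len(sys.argv)>2 else 0]["xy"]]
u0,v0=max(0,u-70),max(0,v-60); print("crop at",u0,v0); cv2.imwrite(f"pics/{sys.argv[1]}.png",cv2.resize(im[v0:v0+120,u0:u0+140],None,fx=5,fy=5,interpolation=cv2.INTER_CUBIC))
E
python3 lens.py l1
```

```text
17.0833 0.02392495502121152 [-0.2849  0.2145 -0.9876] grasp [ 0.4704 -0.1595  0.2587] q [-0.467  0.192  1.706  0.001  1.242 -1.842]
lens 0.88 [181. 221.] [ 0.4547 -0.2679  0.08  ]
lens 0.74 [171.  33.] [ 0.3187 -0.2351  0.08  ]
stamp_mid px [312.6, 295.2]
trace 0.93 [182.  38.] 5112 [[0.2990002071756116, -0.2609844186899244, 0.046802487610804834], [0.32210708081711137, -0.22863302061655813, 0.07122934063239975], [0.3426908745452304, -0.20092032707780502, 0.080304426564249]]
trace 0.71 [187. 224.] 3433 [[0.4401794624611076, -0.29968184308554763, 0.04858565645438344], [0.46038256615302287, -0.2653048214936396, 0.07327618688248272], [0.4831489646844919, -0.23947832212370473, 0.08184532749329683]]
crop at 111 0
```

View pics/l1.png

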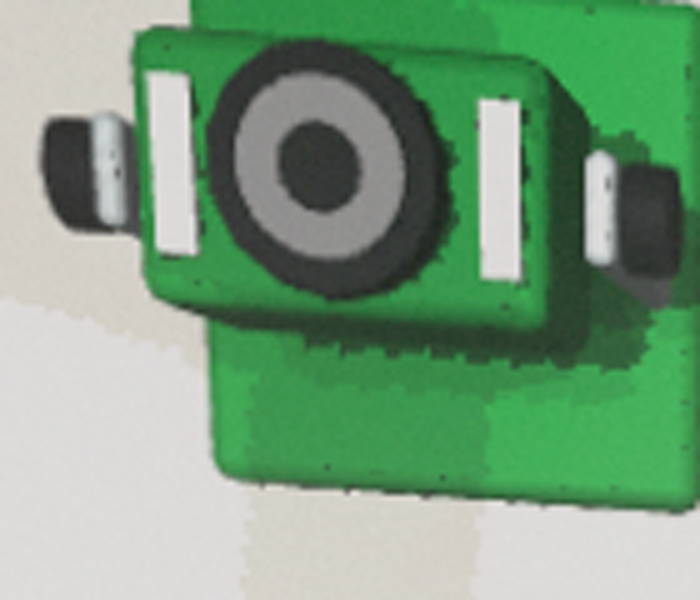

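```bash
cat > fit.py <<'E'
from h import *
import sys
rng=np.random.default_rng(0)
def fit(f,i,yawref=None):
    z=np.load(f); d=dict(depth=z["depth"],W=z["W"]); 
    w=snap("wrist") if 0 else None
    return z
E
python3 - <<'E'
from h import *
rng=np.random.default_rng(0)
d=snap("wrist"); M=optics.trace("wrist","lens"); P=optics.pinpoint("wrist","lens")
m=max([m for m in M if np.median(cloud(d,m["pixels"])[:,0])>.4],key=lambda m:m["confidence"])
hsv=cv2.cvtColor(d["image"],cv2.COLOR_RGB2HSV); print("sat in mask (grey is low)",np.median(hsv[m["pixels"]][:,1]))
p=cloud(d,m["pixels"]); best=None
for _ in range(2000):
    a=p[rng.choice(len(p),3,False)]; n=np.cross(a[1]-a[0],a[2]-a[0]); l=np.linalg.norm(n)
    if l<1e-5: continue
    n/=l; n*=np.sign(n[2])
    if n[2]<.6: continue
    k=np.abs((p-a[0])@n)<.0012
    if best is None or k.sum()>best.sum(): best=k
q=p[best]; c=q.mean(0); n=np.linalg.svd(q-c,full_matrices=False)[2][2]; n*=np.sign(n[2])
print("plane",best.sum(),len(p),c,"n",n,"lean",np.arccos(n[2]),"towards",np.arctan2(n[1],n[0]))
h=(p-c)@n; print("hist above plane mm",np.histogram(h*1000,bins=np.arange(-20,16,2)))
y=np.cross([0,0,1],-n); y/=np.linalg.norm(y)
# in-plane rectangle of the face
x=np.cross(n,-np.array([n[0],n[1],0])); e1=np.array([n[2],0,-n[0]]);e1-=n*(e1@n); e1/=np.linalg.norm(e1); e2=np.cross(n,e1)
r=cv2.minAreaRect((np.c_[(q-c)@e1,(q-c)@e2]*1000).astype(np.float32)); print("face rect",r); 
th=np.radians(r[2]); A=e1*np.cos(th)+e2*np.sin(th); B=-e1*np.sin(th)+e2*np.cos(th); L=A if r[1][0]>r[1][1] else B; L*=np.sign(L[1]); print("long axis",L,"yaw of cam x",np.arctan2(-L[0],L[1]))
# PCA on plate points: base plate around
print("pin",[ (round(k["confidence"],2),k["xy"]) for k in P])
o=d["W"][:3,3]
for k in P:
    g=rays(d,k["xy"])[0]@d["W"][:3,:3].T; u,v=np.round(k["xy"]).astype(int)
    print("lens on plane",o+g*(((c-o)@n)/(g@n)),"depth pt",o+g*np.median(d["depth"][v-1:v+2,u-1:u+2]))
# circle of ring in image
u,v=[int(t) for t in P[0]["xy"]]
g=cv2.resize(cv2.cvtColor(d["image"],cv2.COLOR_RGB2GRAY)[v-30:v+30,u-30:u+30],None,fx=4,fy=4,interpolation=cv2.INTER_CUBIC); C=cv2.HoughCircles(g,cv2.HOUGH_GRADIENT,1,40,param1=100,param2=25,minRadius=20,maxRadius=110)
print("circles",None if C is None else (C[0][:4]/4+[u-30,v-30,0]))
E
```

```text
sat in mask (grey is low) 8.0
plane 1302 3438 [ 0.461  -0.269   0.0701] n [-0.2833  0.0835  0.9554] lean 0.2997903823155963 towards 2.8548259949975656
hist above plane mm (array([ 17,  19,  19,  18,  25,  23,  19,  43, 168, 835, 810,  53,  32,
       446, 798,  31,   0]), array([-20, -18, -16, -14, -12, -10,  -8,  -6,  -4,  -2,   0,   2,   4,
         6,   8,  10,  12,  14]))
face rect ((-0.9047002792358398, -1.8906822204589844), (60.16803741455078, 36.11420822143555), 74.99091339111328)
long axis [ 0.2712  0.9625 -0.0037] yaw of cam x -0.27466604433191116
pin [(0.87, [179.4, 222.2]), (0.58, [172.2, 35.0])]
lens on plane [ 0.4572 -0.2738  0.0694] depth pt [ 0.4556 -0.2704  0.0781]
lens on plane [ 0.3071 -0.2505  0.0229] depth pt [ 0.3201 -0.235   0.0788]
circles [[179.625 224.625  14.3  ]]
```

```bash
cat > goal.py <<'E'
from h import *
LENS=np.array([.457,-.270,.079]); YL,LEAN=-.28,.30; MID=np.array([.0014,0,.180])
def goal(dist,mid=MID):
    M=pose([0,0,0],YL,LEAN); n=-M[:3,2]; M[:3,3]=LENS+dist*n-M[:3,:3]@mid; return M
E
python3 - <<'E'
from goal import *
G=goal(.15); print(G); a=plan(G); 
E
```

```text
[[-0.9181  0.2764  0.284   0.3646]
 [ 0.264   0.9611 -0.0817 -0.2434]
 [-0.2955  0.     -0.9553  0.3947]
 [ 0.      0.      0.      1.    ]]
 4 rows of [0.0216, -0.0263, 0.0044] [0.0032, -0.0744, 0.0209]
```

Call:
arm_command(
  moves=[
    [[0,0,0],[0,0,0],0],
    [[0.0216,-0.0263,0.0044],[0.0032,-0.0744,0.0209],0],
    [[0.0216,-0.0263,0.0044],[0.0032,-0.0744,0.0209],0],
    [[0.0216,-0.0263,0.0044],[0.0032,-0.0744,0.0209],0],
    [[0.0216,-0.0263,0.0044],[0.0032,-0.0744,0.0209],0],
    [[0,0,0],[0,0,0],0],
    [[0,0,0],[0,0,0],0],
    [[0,0,0],[0,0,0],0],
  ],
  newtons=45,
)

```text
t: 18.1
tcp_pos: [0.3645, -0.244, 0.3953]
tool_rot: [0.4, 2.815, -0.06]
force: [0.2, 0.5, -0.2]
width: 0.0242
grip_force: 45.0
```

```bash
cat > check.py <<'E'
from goal import *
s=arm.get_state(); T=Ttool(); G=goal(.132); print(s["t"],s["width"],s["grip_force"],s["force"],"q",np.round(s["joint_pos"],2))
n=-pose([0,0,0],YL,LEAN)[:3,2]; mid=(T@np.r_[MID,1])[:3]; F=pose([0,0,0],YL,LEAN)[:3,:3]@np.diag([-1,1,-1]); print("mid in lens (model)",F.T@(mid-LENS),"axis err",R.from_matrix(G[:3,:3].T@T[:3,:3]).as_rotvec())
plan(G)
for c in ["wrist","scene","top"]:
    d=snap(c)
    for m in optics.pinpoint(c,"stamp_mid")[:1]:
        o=d["W"][:3,3]; r=rays(d,m["xy"])[0]@d["W"][:3,:3].T; r/=np.linalg.norm(r); e=(o-mid)-r*((o-mid)@r)
        print(c,"stamp_mid",round(m["confidence"],2),np.round(m["xy"]),"ray offset from model, tool axes",T[:3,:3].T@e)
    for m in optics.trace(c,"stamp_mid")[:1]:
        p=cloud(d,m["pixels"]); q=(p-T[:3,3])@T[:3,:3]; print(c,"stamp pts tool",round(m["confidence"],2),len(q),np.percentile(q,[3,50,97],axis=0).tolist())
        np.save(f"st_{c}.npy",q)
E
python3 check.py
```

```text
18.1 0.02415032222462043 44.999991059303284 [ 0.1552  0.478  -0.1668] q [-0.82  0.06  1.97  0.2   0.87 -2.22]
mid in lens (model) [ 0.0003 -0.0006  0.1506] axis err [ 0.0003 -0.0002  0.002 ]
 1 rows of [0.0002, 0.0006, 0.0186] [-0.0003, 0.0002, -0.002]
wrist stamp_mid 0.79 [311. 296.] ray offset from model, tool axes [ 0.0009 -0.0021  0.0004]
wrist stamp pts tool 0.83 7564 [[-0.004813456818078873, -0.020376549407881056, 0.14823312373817873], [0.009222098158408791, -0.0012595286496457918, 0.16155258156321484], [0.016660389002670476, 0.017834260253099497, 0.20491026582674732]]
scene stamp_mid 0.78 [367. 238.] ray offset from model, tool axes [-0.0047 -0.0015  0.0008]
scene stamp pts tool 0.53 216 [[-0.05488222550579565, -0.024413298692138763, 0.19386036199504803], [0.003220564292864323, -0.013727548446187694, 0.19818577653867064], [0.016327279554735653, 0.18809027144355378, 0.3903770527036374]]
```

Call:
arm_command(
  moves=[
    [[0,0.0003,0.0093],[0,0,-0.001],0],
    [[0,0.0003,0.0093],[0,0,-0.001],0],
    [[0,0,0],[0,0,0],0],
    [[0,0,0],[0,0,0],0],
    [[0,0,0],[0,0,0],0],
    [[0,0,0],[0,0,0],0],
  ],
)

```text
t: 19.05
tcp_pos: [0.3698, -0.2448, 0.3772]
tool_rot: [0.395, 2.816, -0.061]
force: [0.8, -0.2, -0.6]
width: 0.0237
grip_force: 45.0
```

```bash
python3 check.py; python3 - <<'E'
from goal import *
q=np.load("st_wrist.npy"); b=q[(q[:,2]>.185)&(q[:,2]<.202)]
A=np.c_[b[:,:2],np.ones(len(b))]
for _ in range(5):
    k=np.linalg.lstsq(A,b[:,2],rcond=None)[0]; r=np.abs(b[:,2]-A@k); A,b=A[r<2.5*np.median(r)+1e-4],b[r<2.5*np.median(r)+1e-4]
print("base top plane slopes x,y",k,len(b),"x range",np.percentile(b[:,0],[2,98]))
e=q[q[:,2]>.19]; print("base rect tool",cv2.minAreaRect((e[:,:2]*1000).astype(np.float32)))
d=snap("wrist"); save(d,"end")
d=snap("scene")
for t in ["knife_grip","case_lid"]:
    for m in optics.trace("scene",t)[:1]: p=cloud(d,m["pixels"]); print(t,np.percentile(p,[3,50,97],axis=0).tolist())
im=cv2.cvtColor(d["image"],cv2.COLOR_RGB2BGR)[170:330,260:460]; cv2.imwrite("pics/end.png",cv2.resize(im,None,fx=3.75,fy=3.75,interpolation=cv2.INTER_CUBIC))
E
```

```text
19.05 0.023736328420347126 44.999794363975525 [ 0.7567 -0.1793 -0.6094] q [-0.81  0.09  1.98  0.21  0.82 -2.22]
mid in lens (model) [0.0001 0.     0.1317] axis err [ 0.0002 -0.0004 -0.0011]
 1 rows of [-0.0, -0.0001, -0.0003] [-0.0002, 0.0004, 0.0011]
wrist stamp_mid 0.95 [313. 298.] ray offset from model, tool axes [ 0.0001 -0.0012  0.0001]
wrist stamp pts tool 0.88 7554 [[-0.004733048977491455, -0.020216110545526498, 0.1482854434735247], [0.009229303621198417, -0.0009132974762887541, 0.16181442386392236], [0.016691023028614856, 0.017742041065332052, 0.2049082965834528]]
scene stamp_mid 0.54 [367. 245.] ray offset from model, tool axes [-0.0002 -0.0007  0.0008]
scene stamp pts tool 0.47 206 [[-0.03358059143408521, -0.02528807742895625, 0.1932009179725199], [0.005617723614157367, -0.01593814851593109, 0.19792847430918156], [0.01728599474057752, 0.18177417480014924, 0.3648427365909309]]
base top plane slopes x,y [ 0.0364 -0.0001  0.1962] 2071 x range [0.0008 0.0165]
base rect tool ((-89.32288360595703, -10.432601928710938), (215.64215087890625, 55.465370178222656), 3.1421868801116943)
case_lid [[0.6528673712821388, -0.11898377137242869, 0.07924850593346841], [0.6771590593741684, -0.06146942859861915, 0.13448898985310387], [0.7003144881570412, 0.006117019666257571, 0.1856193172487519]]
```

View pics/end.png

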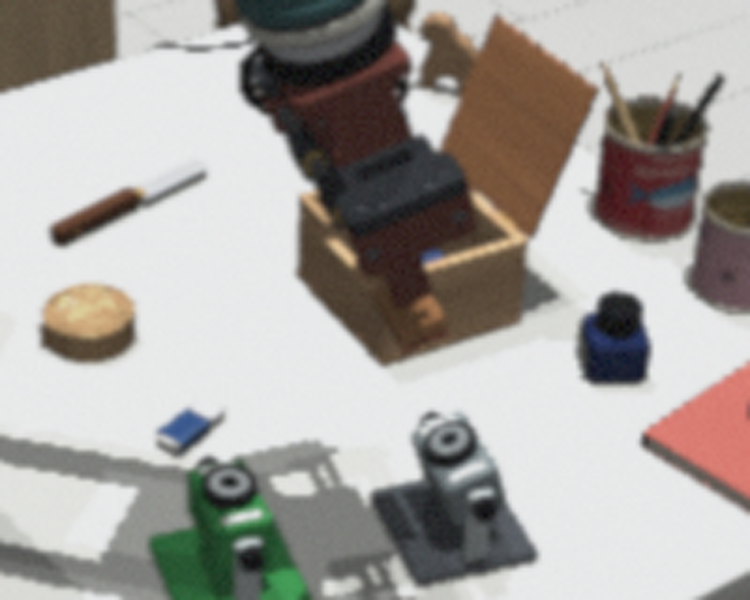

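```bash
python3 -c "
from cell import arm
s=arm.get_state(); print(s['t'],abs(s['dq']).max(),s['grip_force']); print(arm.sign_off())"
```

```text
19.7 0.0011779339484578972 45.00002861022949
the job is handed in; nothing more can be done
None
```

I handed the job in at 19.7 s of the 72 s: the lid was levered open and stays back, the knife lies flat on the table, and the stamp is held about 10 cm from the grey inspection camera's lens, square and centred by my last measurements (the verdict was not shown).

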